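# Carry a free-running sample shuttle to the probe-station stage

## Task

Lift the transfer tray by its black bar handle, carry it to the blue probe-station stage and hold it about level a few centimetres above the printed outline, with the free-running white shuttle staying at the middle of the yellow centre band for at least four seconds. Then set the tray gently down in the outline, let go and move clear, with the shuttle at rest on the band. Shift the shuttle only by tilting or moving the tray: never touch it, never let it bump the end stops, never tip the tray steeply, and leave the jar, the positioner and the case alone.

Things in the scene. Friction and masses are not known exactly. Their poses are not given: they have to be found in the camera images.
- tray: Loose aluminium tray, 0.45 kg nominal without its shuttle. Origin: underside, below the middle of the rail; z up. Base plate 8 mm thick, y -150 to 150 mm, x -100 to +55 mm, black-lined. A steel ball rail runs along the tray's y at x = 0, end stops with inner faces at y = -147 and +147 mm and 32 mm high, low side lips 16 mm high.
- tray_mark (a point): Middle of the yellow band, 24 mm wide, that crosses the tray at its y = 0, at (0, 0, 8) mm in the tray frame, same axes as the tray. Yellow ticks on the side lips mark it too. The shuttle's middle belongs here.
- tray_grip (a point): Centre of the tray's black bar handle, at (-70, 0, 75) mm in the tray frame, same axes. Bar along the tray's y: 112 mm long, 16 mm thick (x), 28 mm high, on two posts with 88 mm free between them. Grip it from above, fingers closing along the tray's x; with the TCP here the fingertips stay above the shuttle's top (40 mm).
- stage: Fixed loading stage: blue body with a steel top face, plate 185 mm (x, -114.5 to +70.5) by 340 mm (y), top 45 mm above the table. Origin on the table under the place of the tray's origin, axes as the tray should have, within 0.2 rad of the world's. Black printed outline: inner 159 x 304 mm, 2 mm larger all round than the tray's base plate.
- stage_top (a point): The point on the steel top of the stage, 45 mm above the table, where the tray's origin belongs, same axes as the stage.
- jar: Bystander: amber jar, 52 mm diameter, 60 mm high, origin under its centre.
- positioner: Bystander: black micro-positioner block, 60 x 50 mm, 66 mm high, origin under its centre.
- case: Bystander: flat yellow case 70 x 100 x 18 mm, origin under its centre.
- shuttle (a joint): Place of the shuttle along the rail: its y in the tray frame in m, 0 on the centre band, end stops at -0.125 and +0.125. No brake: at tilt a about the tray's x (positive lifts the +y end) and tray acceleration b along y, acceleration = -9.81 a - b - v/T, T about 1 s (0.20 kg, drag 0.2 N s/m, both nominal), dry friction only about 0.0015 rad of slope. Starts at rest.
- shuttle_top (a point): Top of the blue sample disc (36 mm diameter) on the white shuttle, 40 mm above the tray's origin. The shuttle block is 84 mm (x) by 44 mm (y), 20 mm high, with a black line across its middle; it cannot leave its rail.

How it is judged:
On the way, in this order (a step that is already met when the one before it is completed fails the run):
1. the tray is lifted clear of the table (height (world z) of tray above 0.03 m), for 0.2 s.
2. the tray is held level 20 to 120 mm above the stage, within 40 mm of its place, the shuttle within 15 mm of the band's middle, for 4 s (horizontal distance between tray and stage_top below 0.04 m and z of tray in the frame of stage_top between 0.02 and 0.12 m and angle between tray's own z axis and vertical below 0.12 rad and value of joint shuttle between -0.015 and 0.015 m), for 4 s.
At the end, for the whole second after the job is handed in: The tray lies flat on the stage, released, its origin within 18 mm of stage_top and turned less than 0.12 rad from the outline; the shuttle is at rest within 20 mm of the middle of the centre band (horizontal distance between tray and stage_top below 0.018 m and z of tray in the frame of stage_top between -0.004 and 0.004 m and angle between tray's own z axis and vertical below 0.03 rad and angle between the x axis of tray and the x axis of stage, either way round below 0.12 rad and linear speed of tray below 0.02 m/s and value of joint shuttle between -0.02 and 0.02 m and velocity of joint shuttle between -0.02 and 0.02 m/s); the robot touches nothing.
It fails at once if the shuttle bumps an end stop of its rail (value of joint shuttle above 0.1235 m or value of joint shuttle below -0.1235 m).
It fails at once if the tray is tipped more than 0.3 rad (angle between tray's own z axis and vertical above 0.3 rad).
It fails at once if the robot touches the shuttle (contact force between any of the fingers, the arm and shuttle above 0.3 N).
It fails at once if the tray is slammed onto the stage (over 45 N) (contact force between tray and stage above 45 N).
It fails at once if a bystander is moved more than 20 mm (distance of any of jar, positioner, case from where it was at the start of the episode above 0.02 m).
It also fails if it takes over 67 s, if anything falls off the work surface, if the arm or the gripper's body presses on something with over 40 N, if the wrist force passes 120 N, or if a joint passes its speed limit or range.

## Robot

A 7-joint arm with a two-finger parallel gripper is mounted at the origin on the work surface. World frame = base frame: x ahead of the robot, y to its left, z up, the work surface at z = 0. Lengths are in m, angles in rad, forces in N, time in s.
With the tool pointing down it reaches from about 0.4 to 0.85 m from the base axis. Payload 10.4 kg.
Tool frame: the origin (TCP) lies between the finger pads, 19 mm behind the fingertips; this is the grasp point; z points along the fingers, y is the line along which they close (so a half turn about z gives the same grasp; the last joint's range is limited). The gripper opens to 85 mm and grips with 20 to 120 N. Pads are 22 mm wide; open, the fingers measure 114 mm over their backs; the gripper's body (76 mm by 85 mm) begins 54 mm behind the grasp point. The pads swing forward as they close: fully open they stand 13 mm farther back than shut.
Start: joints at [-1.219, 0.332, -0.065, 1.46, 0.022, 1.35, -0.088], TCP at [0.229, 0.582, 0.25] pointing down, gripper open.
Joint ranges: [-2.6, 2.6], [-0.5, 2.12], [-1.47, 1.34], [0.16, 2.42], [-1.27, 4.41], [0.06, 2.06], [-2.6, 2.6]. Speed limits (rad/s): [2.22, 2.22, 2.79, 2.79, 3.14, 3.14, 3.14].

## Interface

Orientations are given as a unit quaternion [x, y, z, w].
In Python, from workcell import manip gives the robot as it stands. The module is installed in compiled form; this text tells all that it offers.
- The arm moves only by the tool step_arm, never from a script. Its argument "moves" is a list of rows, each a list of 7 numbers: the closure, from 0 (fully open) to 1 (shut), then the shift along the world's x, y, z in mm, then the turn, a rotation vector about the world's x, y, z in rad. In form: [[grip, tx, ty, tz, ax, ay, az], ...]. A call has 1 to 10 rows; each row is the pose to reach, as a shift and turn from the pose commanded when the call began; what a row does not reach only later rows make up. A row lasts 1/10 s, in which the tool goes at most 50 mm and 8.59 degrees, less where a joint would pass 70% of its speed; a pose out of reach is approached as far as the arm can. A call with a gripper value outside its range is refused whole. The fingers move at their own pace and stop on an object; "grip_force" is the grip in N (left out, the last holds). Time passes only in rows, so rows that repeat a pose let the fingers close. It gives the time, the measured TCP pose, the force, the opening and the grip force at its end, in the units of the state.
- manip.get_obs(): the state, without advancing time (a new reading comes with each control period).
- manip.camera(name): name is "scene" or "top" or "wrist"; returns a dict with "image" (480x640x3 uint8, blue, green, red), "K" (3x3 intrinsics, pixels), "dist_coeffs" ([k1, k2, p1, p2, k3] as OpenCV has them; the pictures are not rectified), "rvec" (rotation vector, rad) and "tvec" (3), from world to camera coordinates, as OpenCV has them; the wrist camera has in their place "mount" (4x4, takes a point from camera to tool coordinates, whose origin is the TCP and whose axes are the flange's). Camera axes: x right, y down, z forward; pixel columns grow to the right and rows downward; lengths in m; the calibration is good to about 2 mm. A picture is of the moment at which its call begins: read the wrist's pose just before it. There is no depth.
- manip.hand_in(): hands the job in; it is judged then, once.
The state is a dict: "clock": time; "joint_pos": joint angles; "joint_velocities": joint speeds; "tau": joint torques, N m; "position": TCP position; "ee_rot": TCP orientation; "ft_force": force on the tool from outside, world axes, zero at the start; "torque": the same for the moment, N m; "grip_width": opening from 0.0 (shut) to 1.0 (fully open); "grasp_force": force on a finger pad.
Only numpy, scipy, OpenCV 4.12 (cv2) and the standard library are available. Lean on these libraries where they do the work, as an engineer would, in place of code of your own. Each camera call takes 0.05 s, during which the arm holds its last target. There are 200 camera calls.

## Working session

There is one attempt and no reset: what is moved stays moved. The work goes in short steps, Python scripts to look and compute and a tool call to move; the robot and the scene stay as the last step left them, time stands still between calls to the robot, and variables do not carry over. Pictures are saved under pics/ and viewed, at most 10 in all, crops included, and the job is handed in when it is done.

Besides the shell and the picture viewer there is one more tool, called as name([rows], argument=value, ...), one row to a line, values as JSON. step_arm: Moves the arm, as the interface text tells. Its arguments: {"type":"object","properties":{"moves":{"type":"array","items":{"type":"array","items":{"type":"number"}}},"grip_force":{"type":"number"}},"required":["moves"]}

```bash
mkdir -p pics; python3 - <<'E'
from workcell import manip
import cv2,pickle
o=manip.get_obs();print(o)
d={}
for n in("scene","top","wrist"):
    c=manip.camera(n);d[n]=c
    print(n,c["K"].tolist() if hasattr(c["K"],"tolist") else c["K"],c["dist_coeffs"],c.get("rvec"),c.get("tvec"),c.get("mount"))
d["obs"]=o
pickle.dump(d,open("d0.pkl","wb"))
for n in("scene","top","wrist"): cv2.imwrite(f"pics/{n}0.png",d[n]["image"])
E
```

```text
{'clock': 0.0, 'joint_pos': array([-1.21859127,  0.33288002, -0.06474506,  1.46096753,  0.02159612,
        1.34992512, -0.0884865 ]), 'joint_velocities': array([ 1.49016786e-03,  8.01351416e-04, -1.03099882e-03, -1.44020479e-03,
       -4.61114150e-04, -9.62641559e-04,  1.56304789e-05]), 'tau': array([-3.32526934e-04, -6.25441718e+01,  4.89502237e-02, -3.91594577e+01,
        1.61654188e-02,  9.98968579e-03,  2.39245594e-05]), 'position': array([0.2286508 , 0.5812758 , 0.24919844]), 'ee_rot': array([ 1.86269755e-01,  9.82498360e-01, -7.33612015e-04, -1.12434781e-04]), 'ft_force': array([-0.96153178, -0.34119637, -0.26069695]), 'torque': array([-0.04938377, -0.01184086, -0.04542574]), 'grasp_force': 0.0, 'grip_width': 0.9997033488359491}
scene [[583.163728424987, 0.0, 315.70229601656314], [0.0, 583.163728424987, 232.30406424400607], [0.0, 0.0, 1.0]] [0.03187028 0.         0.         0.         0.        ] [ 2.01545829  1.0372155  -0.51271842] [-0.35194666 -0.23749787  1.43392123] None
top [[595.5451326710755, 0.0, 323.73354556199206], [0.0, 595.5451326710755, 234.70884810056208], [0.0, 0.0, 1.0]] [-0.04610739  0.          0.          0.          0.        ] [ 2.1677709  -2.19697669  0.0842475 ] [-0.01314633  0.61155441  1.22841438] None
wrist [[408.5612450737652, 0.0, 327.2157196914077], [0.0, 408.5612450737652, 234.66427085339595], [0.0, 0.0, 1.0]] [-0.03725258  0.          0.          0.          0.        ] None None [[ 6.51571730e-04 -9.58772292e-01 -2.84174713e-01  7.34842898e-02]
 [ 9.99999782e-01  6.55335849e-04  8.18290054e-05  3.88008604e-04]
 [ 1.07774494e-04 -2.84174705e-01  9.58772510e-01 -1.25630354e-01]
 [ 0.00000000e+00  0.00000000e+00  0.00000000e+00  1.00000000e+00]]
```

View pics/top0.png

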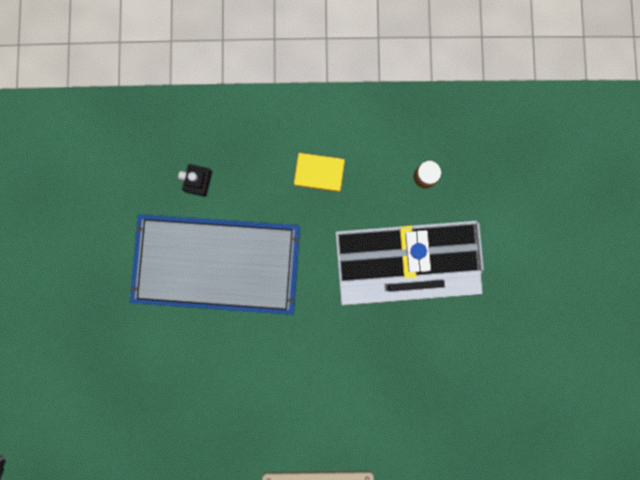

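View pics/scene0.png

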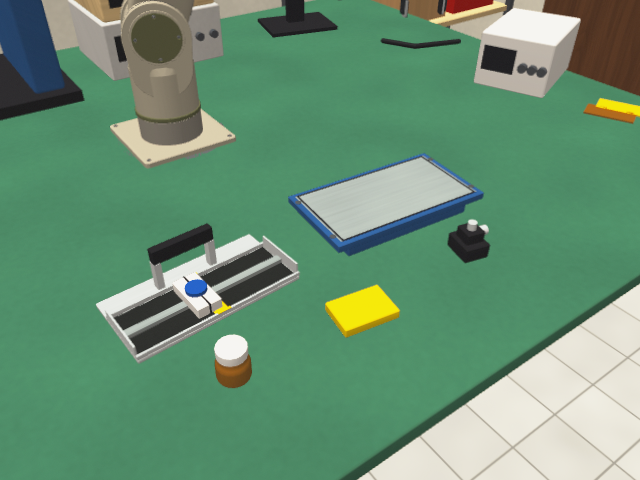

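The top view shows the stage on the left at about (216,265). The tray is on the right, with its bar at (415,286) and its blue disc at (418,251), just right of the yellow band at (407,252). In the scene view the bar is at (181,245) and the disc at (196,287), and the jar is near the tray.

```bash
cat > h.py <<'E'
import cv2,numpy as np,pickle
from scipy.spatial.transform import Rotation as R
def ray(c,uv,obs=None):
    """origin, unit dirs (N,3) in world"""
    p=cv2.undistortPoints(np.float64(uv).reshape(-1,1,2),np.array(c["K"]),np.array(c["dist_coeffs"])).reshape(-1,2)
    d=np.c_[p,np.ones(len(p))]
    if c.get("mount") is not None:
        M=np.array(c["mount"]);Rt=R.from_quat(obs["ee_rot"]).as_matrix()
        A=Rt@M[:3,:3];o=Rt@M[:3,3]+obs["position"]
    else:
        Rc=cv2.Rodrigues(np.array(c["rvec"],float))[0];A=Rc.T;o=-Rc.T@np.array(c["tvec"],float).ravel()
    d=d@A.T
    return o,d/np.linalg.norm(d,axis=1)[:,None]
def plane(c,uv,z,obs=None):
    o,d=ray(c,uv,obs);return o+d*((z-o[2])/d[:,2])[:,None]
def tri(c1,u1,c2,u2):
    o1,d1=ray(c1,u1);o2,d2=ray(c2,u2);out=[]
    for a,b in zip(d1,d2):
        t=np.linalg.lstsq(np.c_[a,-b],o2-o1,rcond=None)[0]
        p,q=o1+t[0]*a,o2+t[1]*b;out.append(np.r_[(p+q)/2,np.linalg.norm(p-q)])
    return np.array(out)
def blob(m,roi,n=0):
    x0,y0,x1,y1=roi;k=np.zeros_like(m);k[y0:y1,x0:x1]=m[y0:y1,x0:x1]
    cs=cv2.findContours(k,cv2.RETR_EXTERNAL,cv2.CHAIN_APPROX_NONE)[0]
    return max(cs,key=cv2.contourArea)
def hsv(c,lo,hi): return cv2.inRange(cv2.cvtColor(c["image"],cv2.COLOR_BGR2HSV),lo,hi)
BLUE=((100,120,40),(130,255,255));YEL=((22,120,100),(35,255,255));BLK=((0,0,0),(180,255,60))
E
python3 - <<'E'
from h import *
np.set_printoptions(precision=4,suppress=True)
d=pickle.load(open("d0.pkl","rb"));T,S=d["top"],d["scene"]
print("cams",ray(T,[[0,0]])[0],ray(S,[[0,0]])[0])
quad=lambda c:cv2.boxPoints(cv2.minAreaRect(c))
# disc
def cen(c):
    m=cv2.moments(c);return [m["m10"]/m["m00"],m["m01"]/m["m00"]]
bt,bs=cen(blob(hsv(T,*BLUE),(380,220,460,280))),cen(blob(hsv(S,*BLUE),(170,270,225,310)))
print("disc",bt,bs,tri(T,[bt],S,[bs]),plane(T,[bt],.04))
# bar
kt,ks=blob(hsv(T,*BLK),(370,276,460,297)),blob(hsv(S,*BLK),(140,220,222,268))
for k in(kt,ks):print(cv2.minAreaRect(k),cv2.contourArea(k))
print("bar",tri(T,[cen(kt)],S,[cen(ks)]),plane(T,quad(kt),.089))
# band
yt=blob(hsv(T,*YEL),(390,220,440,285));print("band",plane(T,quad(yt),.008),quad(yt).tolist())
# stage blue quads
def hullquad(c):
    h=cv2.convexHull(c);
    for e in np.linspace(2,20,60):
        a=cv2.approxPolyDP(h,e,True)
        if len(a)<=4:break
    return a.reshape(-1,2)
st=hullquad(blob(hsv(T,*BLUE),(110,200,320,330)));print("stage top quad px",st.tolist());P=plane(T,st,.045);print(P,P.mean(0))
# steel inside outline: gray mask
g=hsv(T,(0,0,110),(180,60,230));gi=blob(g,(125,205,310,320));q=hullquad(gi);r=quad(gi);P=plane(T,r,.045);print("steel",r.tolist(),P,P.mean(0),[np.linalg.norm(P[i]-P[i-1]) for i in range(4)])
ss=hullquad(blob(hsv(S,*BLUE),(270,140,500,270)));print("scene stage px",ss.tolist())
gs=blob(hsv(S,(0,0,110),(180,60,235)),(295,150,480,245));print("scene steel",hullquad(gs).tolist())
w=blob(hsv(T,(0,0,110),(180,60,255)),(325,210,495,315));r=quad(w);print("tray",r.tolist(),plane(T,r,.016))
for n,(c,roi) in dict(jar=((0,0,0),0)).items():pass
E
```

```text
cams [ 0.5153 -0.0202  1.2717] [ 1.2505 -0.4662  0.6747]
disc [418.1537667698658, 250.77915376676984] [195.58526440879382, 287.6494355317884] [[ 0.5742 -0.2164  0.0388  0.0007]] [[ 0.574  -0.2165  0.04  ]]
((414.938232421875, 285.19708251953125), (5.7522382736206055, 56.295230865478516), 85.60128784179688) 246.0
((180.44638061523438, 243.87391662597656), (17.580825805664062, 68.65919494628906), 66.94869995117188) 1079.0
bar [[ 0.5031 -0.2042  0.0769  0.0003]] [[ 0.5057 -0.1446  0.089 ]
 [ 0.5127 -0.2563  0.089 ]
 [ 0.5013 -0.2568  0.089 ]
 [ 0.4944 -0.1452  0.089 ]]
band [[ 0.555  -0.1732  0.008 ]
 [ 0.567  -0.1943  0.008 ]
 [ 0.5246 -0.218   0.008 ]
 [ 0.5128 -0.197   0.008 ]] [[395.6195373535156, 260.75323486328125], [405.4087219238281, 254.99488830566406], [417.0539855957031, 274.79180908203125], [407.2648010253906, 280.5501708984375]]
stage top quad px [[141, 214], [298, 225], [299, 236], [137, 226]]
[[0.658  0.3583 0.045 ]
 [0.6305 0.0317 0.045 ]
 [0.6077 0.0298 0.045 ]
 [0.633  0.3664 0.045 ]] [0.6323 0.1965 0.045 ]
steel [[137.8314208984375, 297.3392028808594], [143.42465209960938, 219.73330688476562], [290.91082763671875, 230.36294555664062], [285.3175964355469, 307.9688415527344]] [[0.4854 0.3633 0.045 ]
 [0.6459 0.3531 0.045 ]
 [0.6196 0.0464 0.045 ]
 [0.4602 0.0594 0.045 ]] [0.5528 0.2055 0.045 ] [np.float64(0.3049517089302402), np.float64(0.16081020854909758), np.float64(0.30779653411118), np.float64(0.15988450486298375)]
scene stage px [[483, 193], [349, 255], [288, 197], [420, 154]]
scene steel [[475, 191], [344, 239], [299, 196], [422, 156]]
tray [[334.33551025390625, 230.69320678710938], [479.56597900390625, 219.07473754882812], [485.55328369140625, 293.9157409667969], [340.32281494140625, 305.5342102050781]] [[ 0.6201 -0.0439  0.016 ]
 [ 0.6408 -0.353   0.016 ]
 [ 0.4822 -0.3605  0.016 ]
 [ 0.4625 -0.0541  0.016 ]]
```

step_arm([
  [0.2,20,-25,10,0,0,-0.05],
  [0.3,50,-65,20,0,0,-0.12],
  [0.3,80,-105,30,0,0,-0.2],
  [0.3,110,-145,40,0,0,-0.28],
  [0.3,145,-185,45,0,0,-0.36],
  [0.3,180,-225,50,0,0,-0.44],
  [0.3,210,-265,50,0,0,-0.52],
  [0.3,240,-305,50,0,0,-0.6],
  [0.3,260,-345,50,0,0,-0.68],
  [0.3,270,-385,50,0,0,-0.76],
])

```text
clock: 1.15
position: [0.5, 0.1942, 0.2997]
ee_rot: [0.539, 0.842, -0.0, 0.0]
ft_force: [0.6, -0.0, -1.1]
grip_width: 0.7
grasp_force: 0.0
```

step_arm([
  [0.3,1,-40,0,0,0,-0.04],
  [0.3,1,-85,-5,0,0,-0.08],
  [0.3,2,-130,-15,0,0,-0.12],
  [0.3,2,-175,-25,0,0,-0.16],
  [0.3,3,-220,-40,0,0,-0.2],
  [0.3,3,-260,-60,0,0,-0.24],
  [0.3,4,-300,-80,0,0,-0.28],
  [0.3,4,-340,-95,0,0,-0.32],
  [0.3,5,-375,-100,0,0,-0.36],
  [0.3,5,-397,-100,0,0,-0.373],
])

```text
clock: 2.15
position: [0.5026, -0.2031, 0.199]
ee_rot: [0.686, 0.728, -0.001, -0.0]
ft_force: [-0.3, 0.3, 0.2]
grip_width: 0.698
grasp_force: 0.0
```

```bash
python3 - <<'E'
from h import *
from workcell import manip
np.set_printoptions(precision=4,suppress=True)
d=pickle.load(open("d0.pkl","rb"));T,S=d["top"],d["scene"]
print("stage tri",tri(T,[[143.4,219.7],[290.9,230.4],[285.3,308],[137.8,297.3]],S,[[475,191],[344,239],[299,196],[422,156]]))
o=manip.get_obs();c=manip.camera("wrist");o2=manip.get_obs()
print(o["clock"],o["position"],o["ee_rot"],o["joint_pos"],o2["position"])
pickle.dump((o,c),open("w1.pkl","wb"));cv2.imwrite("pics/w1.png",c["image"])
E
```

```text
stage tri [[0.6467 0.3535 0.0474 0.0028]
 [0.6202 0.0476 0.0481 0.0032]
 [0.4611 0.0605 0.048  0.003 ]
 [0.4867 0.3637 0.0487 0.0036]]
2.15 [ 0.5026 -0.2031  0.199 ] [ 0.686   0.7276 -0.0008 -0.0004] [-0.2906  0.2067  0.6712  1.7804 -0.136   1.2029  0.4785] [ 0.5023 -0.2061  0.1996]
```

View pics/w1.png

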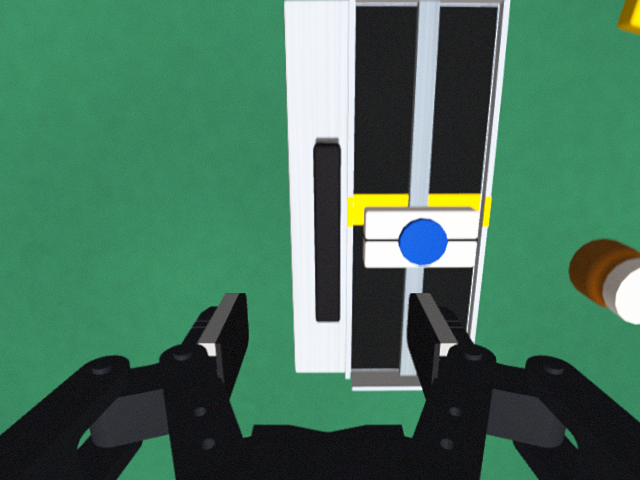

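The wrist view shows the bar at (328,232), running upright, and the disc at (423,241), just below the yellow band. The fingers are open and straddle the bar.

```bash
cat >> h.py <<'E'
def cen(c):
    m=cv2.moments(c);return np.array([m["m10"]/m["m00"],m["m01"]/m["m00"]])
E
python3 - <<'E'
from h import *
np.set_printoptions(precision=4,suppress=True)
from workcell import manip
o0=manip.get_obs();c=manip.camera("wrist")
for o in (o0,):
    print(o["position"],o["ee_rot"])
    k=blob(hsv(c,*BLK),(300,100,346,345));q=cv2.boxPoints(cv2.minAreaRect(k));P=plane(c,q,.089,o)
    print(q.tolist(),P,P.mean(0),[np.linalg.norm(P[i]-P[i-1]) for i in range(4)])
    b=cen(blob(hsv(c,*BLUE),(340,150,520,330)));print("disc",plane(c,[b],.04,o))
    y=hsv(c,*YEL);k=np.zeros_like(y);k[150:280,340:500]=y[150:280,340:500]
    # band edges left part
    for col in (352,358):
        r=np.where(k[:,col])[0];print(col,plane(c,[[col,r.min()],[col,r.max()]],.008,o))
E
```

```text
[ 0.5023 -0.2061  0.1996] [ 0.687   0.7267 -0.0011  0.0004]
[[314.0, 135.0], [340.0, 135.0], [340.0, 315.0], [314.0, 315.0]] [[ 0.4904 -0.1452  0.089 ]
 [ 0.505  -0.1444  0.089 ]
 [ 0.5123 -0.2566  0.089 ]
 [ 0.4957 -0.2575  0.089 ]] [ 0.5008 -0.2009  0.089 ] [np.float64(0.11238978087922466), np.float64(0.014648023445227224), np.float64(0.11238753600199428), np.float64(0.01668326851476324)]
disc [[ 0.5721 -0.2146  0.04  ]]
352 [[ 0.5199 -0.1914  0.008 ]
 [ 0.5217 -0.2149  0.008 ]]
358 [[ 0.5245 -0.1888  0.008 ]
 [ 0.5263 -0.213   0.008 ]]
```

step_arm([
  [0.3,-1,0,-15,0,0,0],
  [0.3,-1,0,-35,0,0,0],
  [0.3,-1,0,-55,0,0,0],
  [0.3,-1,0,-75,0,0,0],
  [0.3,-1,0,-90,0,0,0],
  [0.3,-1,0,-103,0,0,0],
  [0.3,-1,0,-113,0,0,0],
  [0.3,-1,0,-120,0,0,0],
  [0.3,-1,0,-124,0,0,0],
  [0.3,-1,0,-124,0,0,0],
])

```text
clock: 3.25
position: [0.5027, -0.2004, 0.0758]
ee_rot: [0.685, 0.729, -0.0, -0.0]
ft_force: [-0.4, -0.4, -0.4]
grip_width: 0.704
grasp_force: 0.0
```

```bash
python3 - <<'E'
from workcell import manip
import cv2
c=manip.camera("wrist");o=manip.get_obs();print(o["position"],o["ee_rot"],o["ft_force"],o["clock"])
cv2.imwrite("pics/w2.png",c["image"])
E
```

```text
[ 0.50292057 -0.2004413   0.07621847] [6.84522031e-01 7.28992159e-01 9.00344398e-05 1.15575389e-04] [-0.48712531 -0.01083728  0.62628258] 3.3
```

View pics/w2.png

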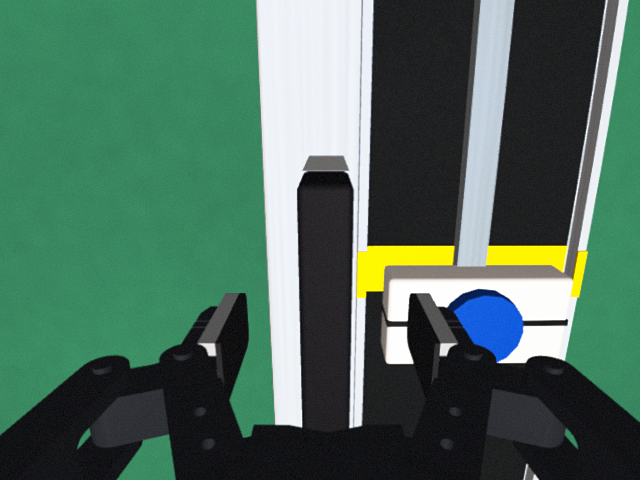

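The bar lies between the pads and the fingers clear the shuttle. Closing now.

step_arm([
  [0.5,0,0,0,0,0,0],
  [0.65,0,0,0,0,0,0],
  [0.75,0,0,0,0,0,0],
  [0.85,0,0,0,0,0,0],
  [1,0,0,0,0,0,0],
  [1,0,0,0,0,0,0],
  [1,0,0,0,0,0,0],
], grip_force=100)

```text
clock: 4.0
position: [0.5029, -0.2004, 0.0765]
ee_rot: [0.684, 0.729, 0.0, 0.0]
ft_force: [-1.9, 0.9, 5.9]
grip_width: 0.172
grasp_force: 97.4
```

```bash
cat >> h.py <<'E'
def shut(n=2,save=None):
    """shuttle y in tool frame x (m) at disc height, from wrist camera; n pictures 0.05 s apart"""
    from workcell import manip
    out=[]
    for i in range(n):
        o=manip.get_obs();c=manip.camera("wrist");m=hsv(c,*BLUE)
        k=max(cv2.findContours(m[:,380:],cv2.RETR_EXTERNAL,cv2.CHAIN_APPROX_NONE)[0],key=cv2.contourArea)
        x,y,w,h=cv2.boundingRect(k);uv=[x+380+w/2,y+h/2]
        p=cv2.undistortPoints(np.float64([[uv]]),np.array(c["K"]),np.array(c["dist_coeffs"])).ravel()
        M=np.array(c["mount"]);d=M[:3,:3]@np.r_[p,1];P=M[:3,3]+d*((.035-M[2,3])/d[2])
        out.append((o["clock"],P[0]*1000,P[1]*1000,w,h))
    if save: cv2.imwrite(save,c["image"])
    rv=(R.from_quat(o["ee_rot"])*R.from_quat([np.cos(0),0,0,0]).inv()).as_euler("zyx") 
    z=R.from_quat(o["ee_rot"]).as_matrix()[:,2]
    for a in out: print("t %.2f  y %.1f mm  x %.1f  box %dx%d"%a)
    print("pos",o["position"].round(4),"toolz",z.round(4),"F",np.round(o["ft_force"],1),"M",np.round(o["torque"],2),"grip",round(o["grip_width"],3),round(o["grasp_force"],1))
E
python3 -c "
from h import *
shut(2,'pics/w3.png')"
```

```text
t 4.00  y -16.9 mm  x 68.0  box 84x75
t 4.05  y -16.9 mm  x 68.0  box 84x75
pos [ 0.5029 -0.2005  0.0765] toolz [ 5.e-04  2.e-04 -1.e+00] F [-1.7  0.4  6.2] M [ 0.19  0.48 -0.03] grip 0.171 97.4
```

View pics/w3.png

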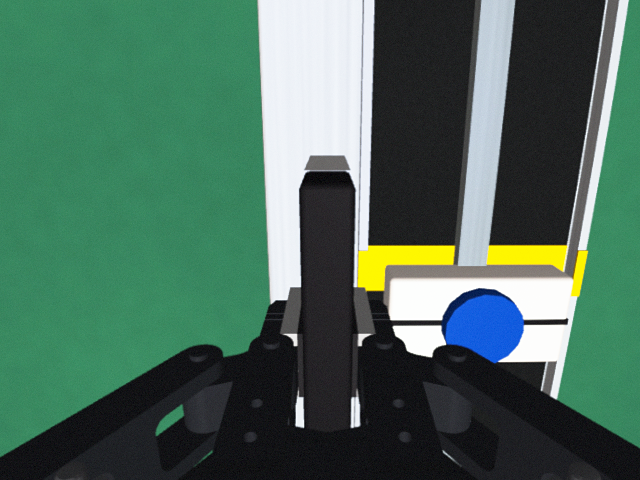

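The bar is held centrally. The disc is at (484,327), and the band spans v 245–291 at u≈372. Next I calibrate the disc against the band.

```bash
python3 - <<'E'
from h import *
from workcell import manip
d=pickle.load(open("w1.pkl","rb"))[1];K,D,M=np.array(d["K"]),np.array(d["dist_coeffs"]),np.array(d["mount"])
im=cv2.imread("pics/w3.png");h=cv2.cvtColor(im,cv2.COLOR_BGR2HSV)
def tool(uv,z):
    p=cv2.undistortPoints(np.float64([[uv]]),K,D).ravel();r=M[:3,:3]@np.r_[p,1];return (M[:3,3]+r*((z-M[2,3])/r[2]))*1000
y=cv2.inRange(h,*YEL)
for u in(372,378,384):
    r=np.where(y[:,u])[0];print(u,r.min(),r.max(),tool([u,r.min()],.067),tool([u,r.max()+1],.067))
print(h[285:370:4,484].tolist())
k=cv2.inRange(h,BLUE[0],BLUE[1]);v=h[:,:,2];print(np.percentile(v[k>0],[5,25,50,75,95]))
for th in(140,160,180):
    m=cv2.inRange(h,(100,120,th),(130,255,255));x=cv2.boundingRect(blob(m,(400,250,560,400)));print(th,x,tool([x[0]+x[2]/2,x[1]+x[3]/2],.035))
E
```

```text
372 245 290 [10.6662808  21.24775245 67.        ] [-14.14574313  22.05191044  67.        ]
378 245 290 [10.66676741 24.22539229 67.        ] [-14.14888679  25.13539071  67.        ]
384 245 288 [10.66716714 27.20433462 67.        ] [-13.03622966  28.17400145  67.        ]
[[30, 1, 254], [112, 195, 85], [112, 222, 86], [109, 225, 229], [109, 230, 224], [109, 240, 224], [109, 238, 226], [110, 233, 221], [109, 229, 223], [109, 236, 224], [109, 241, 222], [109, 228, 225], [109, 239, 221], [109, 234, 223], [109, 237, 223], [109, 229, 225], [110, 236, 223], [109, 237, 223], [111, 218, 131], [140, 77, 20], [120, 11, 23], [70, 33, 23]]
[ 80. 221. 223. 225. 227.]
140 (445, 294, 79, 69) [-17.91896358  68.82579445  35.        ]
160 (445, 295, 79, 68) [-18.16843453  68.85495131  35.        ]
180 (446, 295, 78, 68) [-18.17010263  69.07970885  35.        ]
```

```bash
sed -i 's/m=hsv(c,\*BLUE)/m=hsv(c,(100,120,160),(130,255,255))/; s/P\[0\]\*1000,/P[0]*1000+1.7,/' h.py; sed -i '/rv=(R/d' h.py; python3 -c "
from h import *
shut(1)"
```

```text
t 4.10  y -16.5 mm  x 68.9  box 79x68
pos [ 0.5029 -0.2004  0.0765] toolz [ 5.e-04  2.e-04 -1.e+00] F [-1.2  0.4  6.4] M [0.14 0.48 0.04] grip 0.169 97.4
```

step_arm([
  [1,0,0,2,0,0,0],
  [1,0,0,6,0,0,0],
  [1,0,0,13,0,0,0],
  [1,0,0,22,0,0,0],
  [1,0,0,32,0,0,0],
  [1,0,0,42,0,0,0],
  [1,0,0,51,0,0,0],
  [1,0,0,57,0,0,0],
  [1,0,0,60,0,0,0],
])

```text
clock: 5.05
position: [0.5031, -0.2004, 0.1368]
ee_rot: [0.684, 0.729, 0.0, 0.0]
ft_force: [-0.2, -0.2, -6.2]
grip_width: 0.172
grasp_force: 97.8
```

```bash
python3 -c "
from h import *
shut(2)"
```

```text
t 5.05  y -17.2 mm  x 68.7  box 78x67
t 5.10  y -17.2 mm  x 68.7  box 78x67
pos [ 0.5031 -0.2005  0.1369] toolz [ 0.0011 -0.     -1.    ] F [-0.2 -1.4 -6.5] M [-0.01  0.31  0.03] grip 0.174 97.8
```

```bash
python3 - <<'E'
import numpy as np
T=4.;t=np.arange(0,41)/10;u=t/T
s=10*u**3-15*u**4+6*u**5;dd=(60*u-180*u**2+120*u**3)/T**2
a=-0.40*dd/9.81
for c in range(4):
    i0=10*c;rows=[]
    for i in range(i0+1,i0+11):
        rows.append([1]+[round(float(v*(s[i]-s[i0])),1) for v in(3,410,43)]+[round(float(a[i]-a[i0]),4),0,round(float(-.145*(s[i]-s[i0])),4)])
    print(rows)
E
```

```text
[[1, 0.0, 0.1, 0.0, -0.0035, 0, -0.0], [1, 0.0, 0.5, 0.0, -0.0065, 0, -0.0002], [1, 0.0, 1.5, 0.2, -0.009, 0, -0.0005], [1, 0.0, 3.5, 0.4, -0.011, 0, -0.0012], [1, 0.0, 6.6, 0.7, -0.0125, 0, -0.0023], [1, 0.1, 10.9, 1.1, -0.0136, 0, -0.0039], [1, 0.1, 16.6, 1.7, -0.0143, 0, -0.0059], [1, 0.2, 23.7, 2.5, -0.0147, 0, -0.0084], [1, 0.2, 32.4, 3.4, -0.0147, 0, -0.0114], [1, 0.3, 42.4, 4.5, -0.0143, 0, -0.015]]
[[1, 0.1, 11.5, 1.2, 0.0006, 0, -0.0041], [1, 0.2, 24.4, 2.6, 0.0015, 0, -0.0086], [1, 0.3, 38.6, 4.0, 0.0026, 0, -0.0137], [1, 0.4, 54.0, 5.7, 0.0039, 0, -0.0191], [1, 0.5, 70.4, 7.4, 0.0054, 0, -0.0249], [1, 0.6, 87.7, 9.2, 0.007, 0, -0.031], [1, 0.8, 105.8, 11.1, 0.0087, 0, -0.0374], [1, 0.9, 124.4, 13.0, 0.0106, 0, -0.044], [1, 1.0, 143.4, 15.0, 0.0124, 0, -0.0507], [1, 1.2, 162.6, 17.0, 0.0143, 0, -0.0575]]
[[1, 0.1, 19.2, 2.0, 0.0019, 0, -0.0068], [1, 0.3, 38.2, 4.0, 0.0038, 0, -0.0135], [1, 0.4, 56.8, 6.0, 0.0056, 0, -0.0201], [1, 0.5, 74.8, 7.9, 0.0073, 0, -0.0265], [1, 0.7, 92.2, 9.7, 0.009, 0, -0.0326], [1, 0.8, 108.6, 11.4, 0.0104, 0, -0.0384], [1, 0.9, 123.9, 13.0, 0.0117, 0, -0.0438], [1, 1.0, 138.1, 14.5, 0.0128, 0, -0.0489], [1, 1.1, 151.0, 15.8, 0.0137, 0, -0.0534], [1, 1.2, 162.6, 17.0, 0.0143, 0, -0.0575]]
[[1, 0.1, 10.1, 1.1, 0.0003, 0, -0.0036], [1, 0.1, 18.7, 2.0, 0.0003, 0, -0.0066], [1, 0.2, 25.8, 2.7, 0.0, 0, -0.0091], [1, 0.2, 31.5, 3.3, -0.0007, 0, -0.0112], [1, 0.3, 35.9, 3.8, -0.0018, 0, -0.0127], [1, 0.3, 38.9, 4.1, -0.0033, 0, -0.0138], [1, 0.3, 40.9, 4.3, -0.0053, 0, -0.0145], [1, 0.3, 42.0, 4.4, -0.0078, 0, -0.0148], [1, 0.3, 42.4, 4.4, -0.0108, 0, -0.015], [1, 0.3, 42.4, 4.5, -0.0143, 0, -0.015]]
```

step_arm([
  [1,0,0.1,0,-0.0035,0,0],
  [1,0,0.5,1,-0.0065,0,0],
  [1,0,1.5,2,-0.009,0,-0.0005],
  [1,0,3.5,4,-0.011,0,-0.001],
  [1,0,6.5,6,-0.0125,0,-0.002],
  [1,0,11,8,-0.0135,0,-0.004],
  [1,0,16.5,10,-0.0143,0,-0.006],
  [1,0,23.7,12,-0.0147,0,-0.0085],
  [1,0,32.4,14,-0.0147,0,-0.0115],
  [1,0,42.4,16,-0.0143,0,-0.015],
])

```text
clock: 6.15
position: [0.5028, -0.1571, 0.1522]
ee_rot: [0.69, 0.724, -0.005, 0.005]
ft_force: [0.2, 0.3, -5.4]
grip_width: 0.168
grasp_force: 97.6
```

step_arm([
  [1,0.1,11.5,2,0.0006,0,-0.004],
  [1,0.2,24.4,4,0.0015,0,-0.0085],
  [1,0.3,38.6,6,0.0026,0,-0.0135],
  [1,0.4,54,8,0.0039,0,-0.019],
  [1,0.5,70.4,10,0.0054,0,-0.025],
  [1,0.6,87.7,12,0.007,0,-0.031],
  [1,0.8,105.8,14,0.0087,0,-0.0375],
  [1,0.9,124.4,15,0.0106,0,-0.044],
  [1,1,143.4,16,0.0124,0,-0.0505],
  [1,1.2,162.6,17,0.0143,0,-0.0575],
])

```text
clock: 7.15
position: [0.5038, 0.0061, 0.1692]
ee_rot: [0.711, 0.704, 0.0, -0.0]
ft_force: [0.4, -0.5, -5.8]
grip_width: 0.168
grasp_force: 97.6
```

step_arm([
  [1,0.1,19.2,1,0.0019,0,-0.007],
  [1,0.3,38.2,2,0.0038,0,-0.0135],
  [1,0.4,56.8,3,0.0056,0,-0.02],
  [1,0.5,74.8,4,0.0073,0,-0.0265],
  [1,0.7,92.2,5,0.009,0,-0.0325],
  [1,0.8,108.6,6,0.0104,0,-0.0385],
  [1,0.9,123.9,7,0.0117,0,-0.044],
  [1,1,138.1,8,0.0128,0,-0.049],
  [1,1.1,151,8,0.0137,0,-0.0535],
  [1,1.2,162.6,8,0.0143,0,-0.0575],
])

```text
clock: 8.15
position: [0.5051, 0.1684, 0.1771]
ee_rot: [0.73, 0.683, 0.005, -0.005]
ft_force: [0.3, 0.0, -7.3]
grip_width: 0.17
grasp_force: 97.6
```

step_arm([
  [1,0.1,10.1,0.5,0.0003,0,-0.0035],
  [1,0.1,18.7,1,0.0003,0,-0.0065],
  [1,0.2,25.8,1.5,0,0,-0.009],
  [1,0.2,31.5,2,-0.0007,0,-0.011],
  [1,0.3,35.9,2,-0.0018,0,-0.0125],
  [1,0.3,38.9,2,-0.0033,0,-0.014],
  [1,0.3,40.9,2,-0.0053,0,-0.0145],
  [1,0.3,42,2,-0.0078,0,-0.015],
  [1,0.3,42.4,2,-0.0108,0,-0.015],
  [1,0.3,42.4,2,-0.0143,0,-0.015],
])

```text
clock: 9.15
position: [0.5055, 0.2095, 0.179]
ee_rot: [0.736, 0.677, -0.0, 0.0]
ft_force: [-0.5, -0.2, -6.7]
grip_width: 0.172
grasp_force: 97.7
```

```bash
python3 -c "
from h import *
shut(3)"
```

```text
t 9.15  y -22.7 mm  x 68.8  box 76x58
t 9.20  y -22.7 mm  x 68.8  box 76x58
t 9.25  y -22.7 mm  x 68.8  box 76x58
pos [0.5055 0.2096 0.179 ] toolz [ 0.e+00 -2.e-04 -1.e+00] F [ 0.   0.2 -6.3] M [ 0.14  0.32 -0.  ] grip 0.17 97.7
```

step_arm([
  [1,0,0,0,-0.013,0,0],
  [1,0,0,0,-0.018,0,0],
  [1,0,0,0,-0.0177,0,0],
  [1,0,0,0,-0.013,0,0],
  [1,0,0,0,-0.0063,0,0],
  [1,0,0,0,0.0014,0,0],
  [1,0,0,0,0.008,0,0],
  [1,0,0,0,0.011,0,0],
  [1,0,0,0,0.009,0,0],
  [1,0,0,0,0,0,0],
])

```text
clock: 10.3
position: [0.5056, 0.2094, 0.1791]
ee_rot: [0.736, 0.677, -0.0, 0.0]
ft_force: [0.0, 0.1, -6.0]
grip_width: 0.168
grasp_force: 97.7
```

```bash
python3 -c "
from h import *
shut(3,'pics/w4.png')
from workcell import manip
for n in ('scene','top'):
    c=manip.camera(n);pickle.dump(c,open(n+'4.pkl','wb'));cv2.imwrite('pics/%s4.png'%n,c['image'])
cv2.imwrite('pics/mix4.png',np.hstack([cv2.resize(cv2.imread('pics/w4.png')[100:400,300:640],(400,353)),cv2.resize(cv2.imread('pics/scene4.png')[80:320,240:512],(400,353))]))
"
```

```text
t 10.30  y -1.5 mm  x 68.5  box 80x74
t 10.35  y -1.8 mm  x 68.6  box 80x75
t 10.40  y -2.0 mm  x 68.6  box 80x74
pos [0.5054 0.21   0.179 ] toolz [ 1.e-04 -5.e-04 -1.e+00] F [-1.3 -0.4 -5.2] M [0.09 0.33 0.01] grip 0.169 97.7
```

View pics/mix4.png

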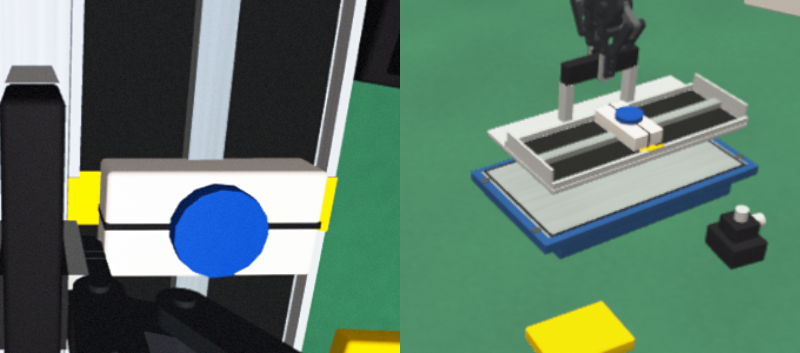

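View pics/top4.png

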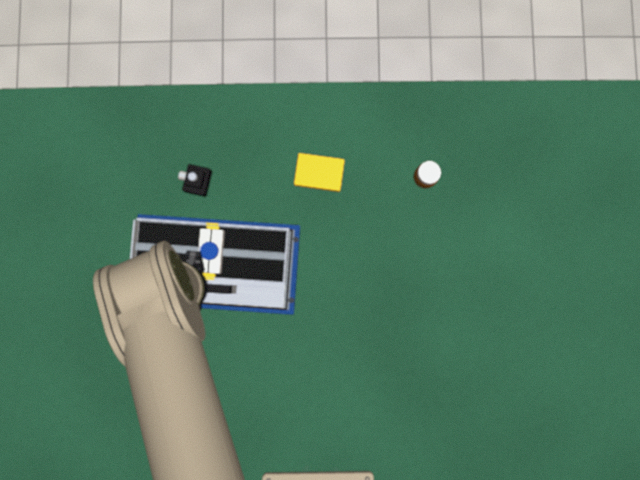

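The wrist view has the shuttle's black line near the middle of the yellow band. The scene view shows the tray level above the outline. The top view shows ticks at (211,226) and (209,277), with the disc at (209,251) between them.

```bash
python3 - <<'E'
from h import *
np.set_printoptions(precision=4,suppress=True)
T=pickle.load(open("top4.pkl","rb"));S=pickle.load(open("scene4.pkl","rb"))
y=hsv(T,(20,80,80),(35,255,255));a=cen(blob(y,(195,215,230,236)));b=cen(blob(y,(195,268,230,290)))
dk=cen(blob(hsv(T,(100,120,100),(130,255,255)),(195,235,225,265)))
ex=np.array([np.cos(-.082),np.sin(-.082)]);ey=np.array([-ex[1],ex[0]])
o=np.array([.5054,.2098])+.07*ex;print("origin by TCP",o)
A=plane(T,[a],.1185)[0,:2];B=plane(T,[b],.1105)[0,:2];D=plane(T,[dk],.1425)[0,:2]
for n,p in(("tick far",A),("band near",B),("disc",D)):print(n,p,(p-o)@ex*1000,(p-o)@ey*1000)
shut(2)
E
```

```text
origin by TCP [0.5752 0.2041]
tick far [0.6244 0.196 ] 49.720217831446725 -4.000041384316694
band near [0.5278 0.2044] -47.24643724587357 -3.5264967882044003
disc [0.5751 0.198 ] 0.43209501970904846 -6.034884577830394
t 10.55  y -1.3 mm  x 68.5  box 80x75
t 10.60  y -1.3 mm  x 68.7  box 81x75
pos [0.5055 0.2097 0.179 ] toolz [ 0.0001  0.     -1.    ] F [ 0.   0.2 -5.5] M [0.03 0.31 0.01] grip 0.173 97.7
```

step_arm([
  [1,0,0,0,0,0,0],
  [1,0,0,0,0,0,0],
  [1,0,0,0,0,0,0],
  [1,0,0,0,0,0,0],
  [1,0,0,0,0,0,0],
  [1,0,0,0,0,0,0],
  [1,0,0,0,0,0,0],
  [1,0,0,0,0,0,0],
  [1,0,0,0,0,0,0],
  [1,0,0,0,0,0,0],
])

```text
clock: 11.65
position: [0.5055, 0.2096, 0.179]
ee_rot: [0.735, 0.678, 0.0, 0.0]
ft_force: [-0.1, 0.2, -7.4]
grip_width: 0.17
grasp_force: 97.7
```

```bash
python3 -c "
from h import *
shut(2)"
```

```text
t 11.65  y -1.3 mm  x 68.7  box 81x75
t 11.70  y -1.3 mm  x 68.7  box 81x75
pos [0.5055 0.2096 0.179 ] toolz [ 1.e-04  0.e+00 -1.e+00] F [ 0.3  0.7 -7.1] M [0.02 0.35 0.01] grip 0.171 97.7
```

step_arm([
  [1,0,0,0,0,0,0],
  [1,0,0,0,0,0,0],
  [1,0,0,0,0,0,0],
  [1,0,0,0,0,0,0],
  [1,0,0,0,0,0,0],
  [1,0,0,0,0,0,0],
  [1,0,0,0,0,0,0],
  [1,0,0,0,0,0,0],
  [1,0,0,0,0,0,0],
  [1,0,0,0,0,0,0],
])

```text
clock: 12.75
position: [0.5055, 0.2097, 0.179]
ee_rot: [0.735, 0.678, 0.0, 0.0]
ft_force: [1.0, 0.3, -6.1]
grip_width: 0.17
grasp_force: 97.7
```

step_arm([
  [1,0,0,0,0,0,0],
  [1,0,0,0,0,0,0],
  [1,0,0,0,0,0,0],
  [1,0,0,0,0,0,0],
  [1,0,0,0,0,0,0],
  [1,0,0,0,0,0,0],
  [1,0,0,0,0,0,0],
  [1,0,0,0,0,0,0],
  [1,0,0,0,0,0,0],
  [1,0,0,0,0,0,0],
])

```text
clock: 13.75
position: [0.5055, 0.2096, 0.179]
ee_rot: [0.736, 0.678, 0.0, 0.0]
ft_force: [-1.0, -0.4, -5.6]
grip_width: 0.166
grasp_force: 97.7
```

step_arm([
  [1,0,0,0,0,0,0],
  [1,0,0,0,0,0,0],
  [1,0,0,0,0,0,0],
  [1,0,0,0,0,0,0],
  [1,0,0,0,0,0,0],
  [1,0,0,0,0,0,0],
  [1,0,0,0,0,0,0],
  [1,0,0,0,0,0,0],
  [1,0,0,0,0,0,0],
  [1,0,0,0,0,0,0],
])

```text
clock: 14.75
position: [0.5055, 0.2096, 0.179]
ee_rot: [0.735, 0.678, 0.0, 0.0]
ft_force: [-0.4, 0.3, -6.3]
grip_width: 0.173
grasp_force: 97.7
```

```bash
python3 -c "
from h import *
shut(2)"
```

```text
t 14.75  y -1.3 mm  x 68.7  box 81x75
t 14.80  y -1.3 mm  x 68.7  box 81x75
pos [0.5055 0.2096 0.179 ] toolz [ 1.e-04  0.e+00 -1.e+00] F [ 0.1 -0.1 -5.9] M [ 0.03  0.3  -0.05] grip 0.173 97.7
```

step_arm([
  [1,0,0.1,-0.5,0,0,0],
  [1,0,0.2,-2,0,0,0],
  [1,0,0.4,-4,0,0,0],
  [1,0,0.6,-7,0,0,0],
  [1,0,0.9,-10,0,0,0],
  [1,0,1.2,-13,0,0,0],
  [1,0,1.5,-16,0,0,0],
  [1,0,1.8,-19,0,0,0],
  [1,0,2.1,-22,0,0,0],
  [1,0,2.4,-25,0,0,0],
])

```text
clock: 15.85
position: [0.5055, 0.2121, 0.1538]
ee_rot: [0.735, 0.678, 0.0, 0.0]
ft_force: [0.3, -1.1, -5.6]
grip_width: 0.17
grasp_force: 97.7
```

step_arm([
  [1,0,0.2,-3,0,0,0],
  [1,0,0.4,-6,0,0,0],
  [1,0,0.5,-9,0,0,0],
  [1,0,0.6,-12,0,0,0],
  [1,0,0.6,-15,0,0,0],
  [1,0,0.6,-18,0,0,0],
  [1,0,0.6,-20,0,0,0],
  [1,0,0.6,-22,0,0,0],
  [1,0,0.6,-23,0,0,0],
  [1,0,0.6,-24,0,0,0],
])

```text
clock: 16.85
position: [0.5055, 0.2127, 0.13]
ee_rot: [0.735, 0.678, 0.0, 0.0]
ft_force: [0.4, -1.2, -6.2]
grip_width: 0.172
grasp_force: 97.7
```

```bash
python3 -c "
from h import *
shut(2)"
```

```text
t 16.85  y -1.3 mm  x 68.7  box 81x75
t 16.90  y -1.3 mm  x 68.5  box 80x75
pos [0.5055 0.2126 0.1299] toolz [ 0. -0. -1.] F [ 0.2 -0.2 -5.4] M [0.04 0.35 0.  ] grip 0.168 97.7
```

step_arm([
  [1,0,0,-1,0,0,0],
  [1,0,0,-2,0,0,0],
  [1,0,0,-3,0,0,0],
  [1,0,0,-4,0,0,0],
  [1,0,0,-5,0,0,0],
  [1,0,0,-5.5,0,0,0],
  [1,0,0,-6,0,0,0],
  [1,0,0,-6.5,0,0,0],
  [1,0,0,-7,0,0,0],
  [1,0,0,-7.2,0,0,0],
])

```text
clock: 17.95
position: [0.5055, 0.2126, 0.1228]
ee_rot: [0.736, 0.678, 0.0, 0.0]
ft_force: [0.0, 0.2, -5.9]
grip_width: 0.168
grasp_force: 97.7
```

step_arm([
  [1,0,0,-0.3,0,0,0],
  [1,0,0,-0.6,0,0,0],
  [1,0,0,-0.9,0,0,0],
  [1,0,0,-1.2,0,0,0],
  [1,0,0,-1.2,0,0,0],
])

```text
clock: 18.45
position: [0.5055, 0.2127, 0.1218]
ee_rot: [0.735, 0.678, 0.0, -0.0]
ft_force: [-0.8, 0.3, -4.8]
grip_width: 0.175
grasp_force: 98.0
```

```bash
python3 -c "
from h import *
shut(2)"
```

```text
t 18.45  y -1.3 mm  x 68.7  box 81x75
t 18.50  y -1.3 mm  x 68.7  box 81x75
pos [0.5055 0.2127 0.1217] toolz [ 2.e-04  2.e-04 -1.e+00] F [ 0.4 -0.  -4.5] M [0.02 0.38 0.01] grip 0.17 98.0
```

Force is starting to unload, so contact is beginning. I'll go down a little more in fine steps.

step_arm([
  [1,0,0,-0.2,0,0,0],
  [1,0,0,-0.4,0,0,0],
  [1,0,0,-0.6,0,0,0],
  [1,0,0,-0.6,0,0,0],
])

```text
clock: 18.95
position: [0.5055, 0.2127, 0.1215]
ee_rot: [0.735, 0.678, 0.0, -0.0]
ft_force: [-5.6, -1.4, 4.0]
grip_width: 0.172
grasp_force: 99.4
```

```bash
python3 -c "
from h import *
shut(2)"
```

```text
t 18.95  y -1.3 mm  x 68.7  box 81x75
t 19.00  y -1.3 mm  x 68.7  box 81x75
pos [0.5056 0.2127 0.1215] toolz [ 2.e-04  4.e-04 -1.e+00] F [-5.5 -1.3  3.9] M [-0.22  1.03  0.04] grip 0.17 99.3
```

step_arm([
  [1,0,0,0.2,0,0,0],
  [1,0,0,0.3,0,0,0],
  [0.8,0,0,0.3,0,0,0],
  [0.75,0,0,0.3,0,0,0],
  [0.7,0,0,0.3,0,0,0],
  [0.6,0,0,0.3,0,0,0],
  [0.45,0,0,0.3,0,0,0],
  [0.35,0,0,0.3,0,0,0],
  [0.35,0,0,0.3,0,0,0],
], grip_force=20)

```text
clock: 19.95
position: [0.5055, 0.2126, 0.1213]
ee_rot: [0.736, 0.678, 0.0, 0.0]
ft_force: [-0.3, -0.1, 0.2]
grip_width: 0.65
grasp_force: 0.0
```

```bash
python3 -c "
from h import *
shut(2,'pics/w5.png')"
```

```text
t 19.95  y -1.3 mm  x 68.9  box 80x75
t 20.00  y -1.3 mm  x 68.9  box 80x75
pos [0.5055 0.2127 0.1214] toolz [ 1.e-04  1.e-04 -1.e+00] F [ 0.5 -0.1  0.3] M [ 0.03 -0.   -0.  ] grip 0.651 0.0
```

View pics/w5.png

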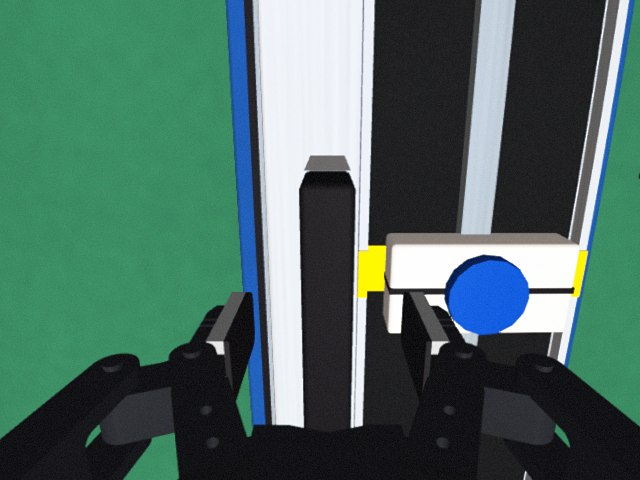

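The fingers are open and clear of the bar (328,300). The tray edge is parallel to the stage rim at about u=255, and the shuttle is on the band at (488,295). I'll go straight up, then back.

step_arm([
  [0.35,0,0,4,0,0,0],
  [0.35,0,0,12,0,0,0],
  [0.35,0,0,25,0,0,0],
  [0.35,0,0,42,0,0,0],
  [0.35,0,0,62,0,0,0],
  [0.35,0,0,85,0,0,0],
  [0.35,0,0,110,0,0,0],
  [0.35,0,0,135,0,0,0],
  [0.35,0,0,155,0,0,0],
  [0.35,0,0,165,0,0,0],
])

```text
clock: 21.05
position: [0.5061, 0.2127, 0.2893]
ee_rot: [0.736, 0.677, 0.002, 0.0]
ft_force: [0.5, -0.5, -0.2]
grip_width: 0.65
grasp_force: 0.0
```

step_arm([
  [0.35,-5,-20,0,0,0,0],
  [0.35,-10,-50,0,0,0,0],
  [0.35,-15,-90,0,0,0,0],
  [0.35,-20,-130,0,0,0,0],
  [0.35,-25,-170,0,0,0,0],
  [0.35,-30,-210,0,0,0,0],
  [0.35,-35,-245,0,0,0,0],
  [0.35,-40,-265,0,0,0,0],
  [0.35,-40,-270,0,0,0,0],
  [0.35,-40,-270,0,0,0,0],
])

```text
clock: 22.05
position: [0.4655, -0.0574, 0.2865]
ee_rot: [0.736, 0.677, 0.0, -0.0]
ft_force: [-1.1, 0.3, -0.3]
grip_width: 0.65
grasp_force: 0.0
```

```bash
python3 - <<'E'
from h import *
from workcell import manip
T=manip.camera("top");S=manip.camera("scene");print(manip.get_obs()["clock"])
pickle.dump((T,S),open("ts6.pkl","wb"))
cv2.imwrite("pics/mix6.png",np.hstack([cv2.resize(T["image"][200:330,110:320],(460,285)),cv2.resize(S["image"][130:280,270:510],(340,213)).copy() if 0 else cv2.resize(S["image"][130:280,270:510],(340,285))]))
E
```

```text
22.15
```

View pics/mix6.png

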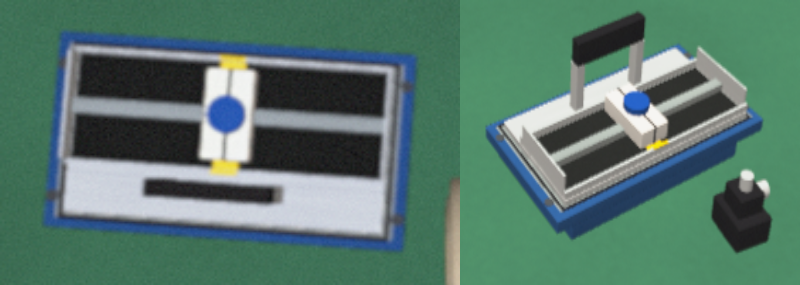

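The tray sits inside the outline, aligned with the blue rim, and the shuttle is on the band between the yellow ticks. One numeric check before handing in.

```bash
python3 - <<'E'
from h import *
from workcell import manip
T,S=pickle.load(open("ts6.pkl","rb"))
y=hsv(T,(20,80,80),(35,255,255));a=cen(blob(y,(195,215,235,236)));b=cen(blob(y,(195,268,235,290)))
dk=cen(blob(hsv(T,(100,120,100),(130,255,255)),(195,235,228,268)))
ex=np.array([np.cos(-.082),np.sin(-.082)]);ey=np.array([-ex[1],ex[0]]);o=np.array([.5752,.2037])
for n,p,z in(("tick",a,.061),("band",b,.053),("disc",dk,.085)):
    P=plane(T,[p],z)[0,:2];print(n,((P-o)@ex*1000).round(1),((P-o)@ey*1000).round(1))
ob=manip.get_obs();T2=manip.camera("top");print("disc moved px",cen(blob(hsv(T2,(100,120,100),(130,255,255)),(195,235,228,268)))-dk)
E
```

```text
tick 50.4 -0.6
band -47.9 0.6
disc 0.5 -2.7
disc moved px [ 0.00742319 -0.05892606]
```

```bash
python3 -c "
from workcell import manip
print(manip.hand_in())"
```

```text
the job is handed in; nothing more can be done
None
```

I handed the job in at about 22 s, with the tray flat on the stage about 1 mm from its place, released and clear; the shuttle was at rest 1–3 mm from the band's middle after a hold of over 4 s above the outline. The hand-in call returned no verdict.

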